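Zero the thread-length counter and press its setting knob back on

TASK

On the flat grey thread-length counter, first turn the counter's reset knob anticlockwise, back to its zero stop. Then fetch the loose black setting knob that lies across on the other table, turn it so that the key-flat in its bore matches the flat of the D-shaft, and push it straight down onto the shaft until the spring collar beneath is pressed fully down. Finish while still gripping the knob and pressing it down (a colleague will tighten its screw), with the counter still at zero and the two spools and the oil bottle left standing where they are.

Things in the scene. Friction and masses are not known exactly. Their poses are not given: they have to be found in the camera images.
- reset_knob (a joint): angle of the counter's reset knob in rad, 0 at the zero stop, growing as it turns clockwise seen from above; it starts at 0.6 to 1.4, turns with slight friction (0.03 N m) and stays where it is left
- reset_grip (a point): the counter's reset knob: black thumb bar 12 mm wide, 40 mm long, 29 mm tall on a 43 mm disc, over a white dial at the left end of the flat grey counter (130 x 240 mm, 45 mm tall, fixed). The point is on the vertical turning axis, 10 mm below the bar's top, 18 mm above the disc. Its x axis runs along the bar towards the pointer and turns with the knob; z is up
- shaft_tip (a point): centre of the top end of the fixed upright steel D-shaft near the right end of the counter: 14 mm diameter with a flat 4 mm from the axis, top edge chamfered. The flat faces along this point's x axis; z is up. The shaft stands 13 mm above the raised spring collar and does not turn
- collar (a joint): how far the steel spring collar (40 mm disc round the D-shaft, its top 13 mm below the shaft tip when raised) is pressed down, in m: 0 raised, 0.005 fully down at its stop. It takes 3 N to start and 9 N to hold fully down, and springs back when let go
- knob_center (a point): the loose black setting knob, 60 g, upright on the right-hand table: fluted round skirt 48 mm across, 23 mm tall, and on it a bar grip 16 mm wide, 45 mm long, 29 mm tall, its flanks parallel from 19 mm behind to 13 mm in front of the axis, the front end tapered to a nose. The point is on the knob's axis half-way up, 26 mm above its underside. x points to the nose, z up
- knob_nose (a point): point of the setting knob's nose, 23.5 mm from its axis along its x axis, 26 mm above its underside
- setting_knob: the same knob; origin at the centre of its underside, x towards the nose, z up. The D-bore opens in the underside: 20 mm deep, 16.8 mm across, its flat 5.1 mm from the axis on the nose side, mouth chamfered. It goes onto the shaft when its x axis points the way of shaft_tip's x axis, within about 0.1 rad
- spool_dark: bystander: dark thread spool, 35 mm diameter, 55 mm tall, upright on the right-hand table near the setting knob (either may be the nearer one); origin at its underside
- oil_bottle: bystander: oil bottle with red spout, 46 mm wide, 128 mm tall, on the right-hand table beyond the setting knob; origin at its underside
- spool_red: bystander: red thread spool, 35 mm diameter, 49 mm tall, behind the counter's right end; origin at its underside
Things that resemble listed ones, but are neither listed nor needed, are in the scene too. Leave any blue or yellow look-alike of the setting_knob alone.

How it is judged:
On the way, in this order (a step that is already met when the one before it is completed fails the run):
1. the counter's reset knob is back at its zero stop, the setting knob not yet on the shaft (value of joint reset_knob below 0.07 rad and horizontal distance between knob_center and shaft_tip above 0.05 m), for 0.2 s.
2. the setting knob sits over the D-shaft with its key-flat matched, at least 8 mm down the shaft (horizontal distance between knob_center and shaft_tip below 0.003 m and z of knob_center in the frame of shaft_tip below 0.018 m and x of knob_nose in the frame of shaft_tip above 0.018 m), for 0.1 s.
At the end, for the whole second after the job is handed in: the reset knob within 0.07 rad of its zero stop; the setting knob on the D-shaft, within 3 mm of its axis, upright within 0.1 rad, nose on the side of the shaft's flat within 0.25 rad, at rest, the collar pressed down at least 3.5 of its 5 mm, the fingers still on the knob with more than 3 N (value of joint reset_knob below 0.07 rad and value of joint collar above 0.0035 m and horizontal distance between knob_center and shaft_tip below 0.003 m and z of knob_center in the frame of shaft_tip below 0.0105 m and angle between the x axis of setting_knob and the x axis of shaft_tip, either way round below 0.25 rad and x of knob_nose in the frame of shaft_tip above 0.018 m and angle between setting_knob's own z axis and vertical below 0.1 rad and linear speed of setting_knob below 0.02 m/s and contact force between the fingers and setting_knob above 3 N); the arm keeps its last pose, push and grip.
It fails at once if a spool or the oil bottle is moved by more than 30 mm or knocked over (distance of any of spool_dark, oil_bottle, spool_red from where it was at the start of the episode above 0.03 m or angle between any of spool_dark, oil_bottle, spool_red's own z axis and vertical above 0.5 rad).
It also fails if it takes over 61 s, if anything falls off the work surface, if the arm or the gripper's body presses on something with over 40 N, if the wrist force passes 120 N, or if a joint passes its speed limit or range.

ROBOT

A 6-joint arm with a two-finger parallel gripper is mounted at the origin on a cart in front of the work surface, level with it; the furniture and walls round the work are solid. World frame = base frame: x ahead of the robot, y to its left, z up, the work surface at z = 0. Lengths are in m, angles in rad, forces in N, time in s.
With the tool pointing down it reaches from about 0.275 to 0.75 m from the base axis. Payload 10.2 kg.
Tool frame: the origin (TCP) lies where the fingers leave the gripper's body, on its centre line; the fingertips stand 73 mm ahead of it and the grasp point (between the pads) lies 54 mm ahead of it; x points along the fingers, y is the direction in which the jaws open and shut, and the axes are right-handed (so a half turn about x gives the same grasp; the last joint's range is limited). The gripper opens to 85 mm and grips with 20 to 120 N. Pads are 22 mm wide; open, the fingers measure 114 mm over their backs; the gripper's body (76 mm by 85 mm) begins 54 mm behind the grasp point. The pads swing forward as they close: fully open they stand 13 mm farther back than shut.
Start: joints at [1.119, 0.313, 1.498, -0, 1.331, -0.223], TCP at [0.119, 0.511, 0.304] pointing down, gripper open.
Joint ranges: [-2.94, 2.94], [-0.97, 2.17], [0.19, 2.56], [-1.23, 4.37], [0.02, 3.11], [-2.88, 2.88]. Speed limits (rad/s): [2.39, 2.39, 3.01, 3.14, 3.14, 3.14].

INTERFACE

Orientations are given as a unit quaternion [w, x, y, z].
In Python, from workcell import ctrl, jaws, cams, job gives the robot as it stands. Calls block until the motion is done:
- ctrl.move_pose(position, orientation): joint-space move of the TCP to a pose.
- ctrl.servo_line(position, ori=None, vel=0.15, until_force=None): straight line of the TCP; ori=None keeps the orientation; vel is the mean speed in m/s. With until_force (N) it stops when the force on the tool has changed by that much, and returns True; else False.
- ctrl.goto_joints(angles): joint-space move.
- jaws.open_jaws() and jaws.grab(): open the fingers fully, or close them until they stop; the grip force is fixed at half the most.
- ctrl.hold(seconds).
- ctrl.solve_ik(position, orientation): joint angles nearest the present ones, or None.
- cams.camera(name): name is "scene" or "top" or "wrist"; returns the picture (420x560x3 uint8, blue, green, red); there is no depth.
- cams.camera_params(name): a dict with "fovy" (degrees; the focal length in pixels is half the picture's height over the tangent of half this angle, whatever the lens; pixels are square), "cx", "cy" (the principal point, pixels), "D" ([k1, k2, p1, p2, k3] as OpenCV has them; the pictures are not rectified), "camera_from_world" (4x4, takes a point from world to camera coordinates). Camera axes: x right, y up, looking along -z (the intrinsics and any distortion apply to the point x, -y, -z); pixel columns grow to the right and rows downward; lengths in m; the calibration is good to about 2 mm. A picture is of the moment at which its call begins: read the wrist's pose just before it. camera_params takes no time and is no camera call; for the wrist camera it gives the pose at the moment of the call.
A pose or a line that the arm cannot do raises ctrl.IKError and nothing moves.
- job.hand_in(): hands the job in, once; it reports no verdict.
Readings, each from a call of its own:
- ctrl.read_t(): time.
- ctrl.read_joints(): joint angles.
- ctrl.read_joint_velocities(): joint speeds.
- ctrl.read_joint_efforts(): joint torques, N m.
- ctrl.read_eef_pos(): TCP position.
- ctrl.read_eef_rot(): TCP orientation.
- ctrl.read_wrist_force(): force on the tool from outside, world axes, zero at the start.
- ctrl.read_moment(): the same for the moment, N m.
- ctrl.read_gripper_width(): finger opening in m.
Only numpy, scipy, OpenCV 4.12 (cv2) and the standard library are available. Lean on these libraries where they do the work, as an engineer would, in place of code of your own. Each camera call takes 0.05 s, during which the arm holds its last target.

## Working session

There is one attempt and no reset: what is moved stays moved. The work goes in short steps, each a Python script; the robot and the scene stay as the last script left them, time stands still between calls to the robot, and variables do not carry over. Pictures are saved under pics/ and viewed, and the job is handed in when it is done.

```bash
ls; mkdir -p pics; python3 - <<'E'
from workcell import ctrl, jaws, cams, job
import cv2,numpy as np
for n in ["scene","top","wrist"]:
    p=cams.camera_params(n); im=cams.camera(n); cv2.imwrite(f"pics/a_{n}.png",im)
    print(n,p["fovy"],p["cx"],p["cy"],p["D"]); print(np.round(p["camera_from_world"],4).tolist())
print(ctrl.read_t(),ctrl.read_eef_pos(),ctrl.read_eef_rot())
E
```

```text
pics
scene 48.78313641189868 279.7981653593372 210.37279108279543 [0.0262158 0.        0.        0.        0.       ]
[[0.4825, -0.8759, 0.0022, -0.3036], [0.6551, 0.3626, 0.6629, -0.3879], [-0.5814, -0.3183, 0.7487, -1.0513], [0.0, 0.0, 0.0, 1.0]]
top 46.24024778183819 281.5539695493175 204.711431956857 [-0.01643361  0.          0.          0.          0.        ]
[[-0.025, -0.9996, 0.0145, -0.0511], [0.9953, -0.0236, 0.0938, -0.5416], [-0.0934, 0.0168, 0.9955, -1.5334], [0.0, 0.0, 0.0, 1.0]]
wrist 60.35883868850282 278.9551426518365 210.2893273238628 [-0.05471056  0.          0.          0.          0.        ]
[[0.2274, 0.9738, -0.0008, -0.5248], [-0.9236, 0.2154, -0.3172, 0.0409], [-0.3087, 0.0729, 0.9484, -0.3795], [0.0, 0.0, 0.0, 1.0]]
0.15 [0.11904906 0.51121551 0.3034554 ] [ 0.70236311  0.08038895  0.70260674 -0.08103974]
```

View pics/a_scene.png

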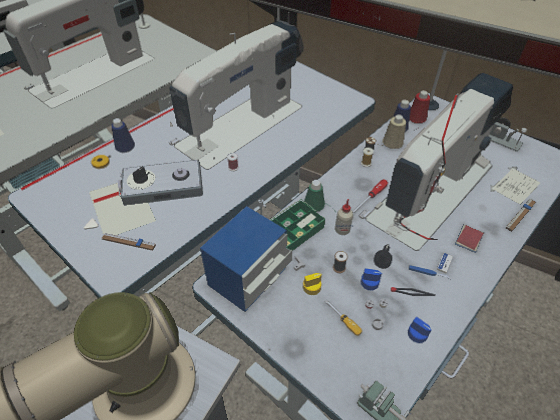

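View pics/a_top.png

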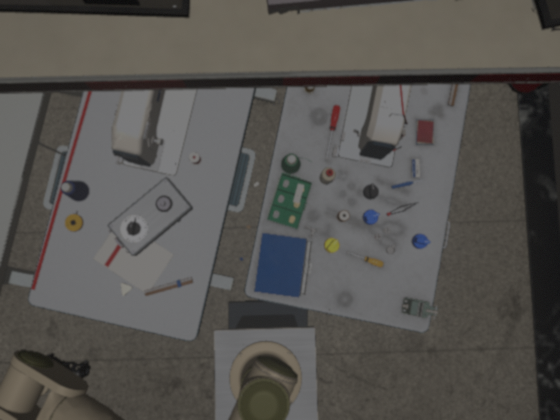

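View pics/a_wrist.png

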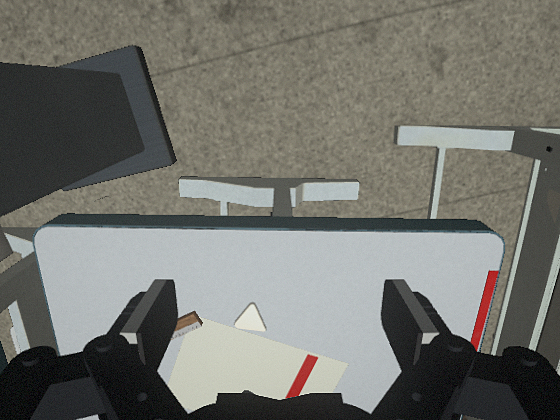

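The scene shows the counter at (160,180), with the reset knob at (140,176) and the shaft at (181,173). The black setting knob is at (383,257), the dark spool at (340,262), the oil bottle at (343,217) and the red spool at (233,161). Next I'll write helpers and enlarge crops of these.

```bash
cat > h.py <<'E'
from workcell import ctrl, jaws, cams, job
import cv2,numpy as np
from scipy.spatial.transform import Rotation as R
def K(p):
    f=210/np.tan(np.radians(p["fovy"]/2)); return np.array([[f,0,p["cx"]],[0,f,p["cy"]],[0,0,1.]])
F=np.diag([1,-1,-1.])
def proj(p,P):
    T=np.array(p["camera_from_world"]); C=(T[:3,:3]@np.atleast_2d(P).T).T+T[:3,3]; C=C@F
    return cv2.projectPoints(C,np.zeros(3),np.zeros(3),K(p),np.array(p["D"]))[0][:,0]
def ray(p,uv):
    T=np.array(p["camera_from_world"]); n=cv2.undistortPoints(np.array([[uv]],float),K(p),np.array(p["D"]))[0,0]
    d=T[:3,:3].T@(F@np.array([n[0],n[1],1])); o=-T[:3,:3].T@T[:3,3]; return o,d
def atz(p,uv,z):
    o,d=ray(p,uv); return o+d*(z-o[2])/d[2]
def q_down(yaw):
    # tool x down, tool y (jaw axis) at angle yaw in world xy
    x=np.array([0,0,-1.]);y=np.array([np.cos(yaw),np.sin(yaw),0]);z=np.cross(x,y)
    q=R.from_matrix(np.c_[x,y,z]).as_quat(); return [q[3],q[0],q[1],q[2]]
def tool(): 
    q=ctrl.read_eef_rot(); return R.from_quat([q[1],q[2],q[3],q[0]]).as_matrix()
def crop(im,u0,v0,u1,v1,s,name):
    cv2.imwrite("pics/"+name,cv2.resize(im[v0:v1,u0:u1],None,fx=s,fy=s,interpolation=cv2.INTER_CUBIC))
E
python3 - <<'E'
from h import *
im=cv2.imread("pics/a_scene.png")
crop(im,110,150,250,210,5,"b1.png"); crop(im,320,190,420,300,5,"b2.png")
im=cv2.imread("pics/a_top.png")
crop(im,100,170,210,250,6,"b3.png"); crop(im,300,150,440,260,5,"b4.png")
s=cams.camera_params("scene");t=cams.camera_params("top")
for n,us,ut,z in [("reset",(140,176),(134,228),.06),("shaft",(181,173),(163,203),.05),("knob",(383,257),(371,191),.03),("spool",(340,262),(343,215),.03),("bottle",(343,217),(327,175),.06),("red",(233,161),(195,158),.03)]:
    print(n,atz(s,us,z).round(3),atz(t,ut,z).round(3))
E
```

```text
reset [0.471 0.396 0.06 ] [0.476 0.392 0.06 ]
shaft [0.549 0.304 0.05 ] [0.552 0.305 0.05 ]
knob [ 0.565 -0.352  0.03 ] [ 0.577 -0.35   0.03 ]
spool [ 0.494 -0.257  0.03 ] [ 0.503 -0.258  0.03 ]
bottle [ 0.618 -0.208  0.06 ] [ 0.627 -0.208  0.06 ]
red [0.691 0.206 0.03 ] [0.696 0.208 0.03 ]
```

View pics/b1.png

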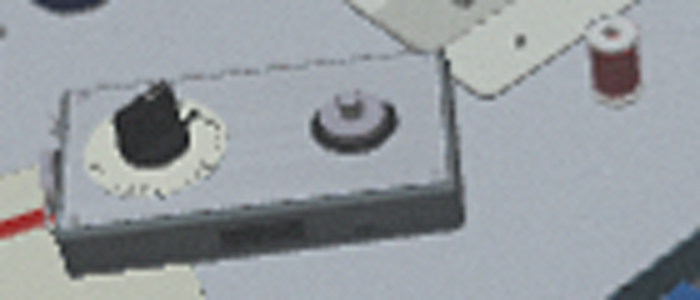

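View pics/b2.png

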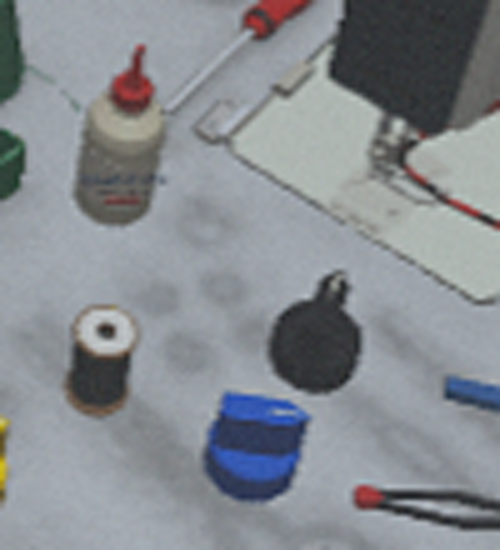

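View pics/b3.png

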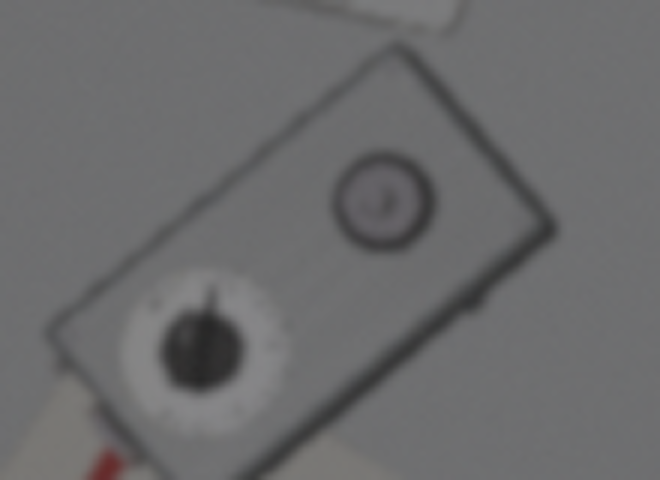

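View pics/b4.png

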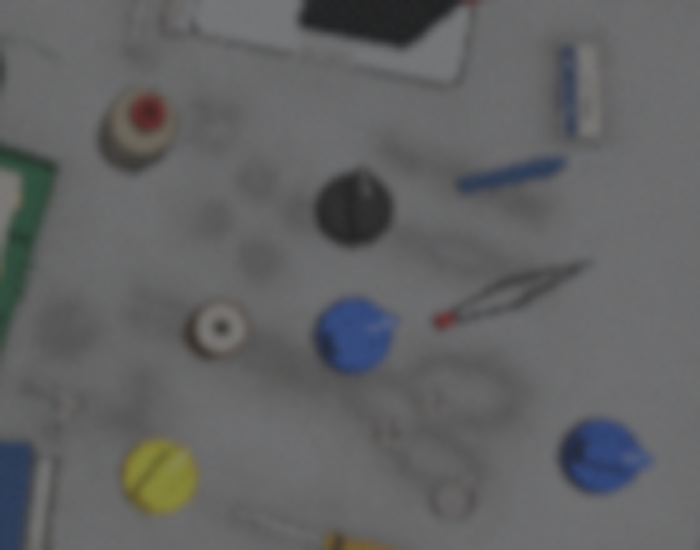

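Crop b3 shows the reset pointer at about (210,295), near world +x, with the axis at (200,350). In b4 the black knob's nose points up (362,178). Next I'll plan the wrist views.

```bash
python3 - <<'E'
from h import *
p=cams.camera_params("wrist");o,d=ray(p,(279,210));M=tool();e=ctrl.read_eef_pos()
print("cam in tool",(M.T@(o-e)).round(4),(M.T@d).round(3)); print(M.round(2))
print(np.array(ctrl.read_joints()).round(3))
for yaw in np.radians([-150,-120,-90,-60,-30,0,30,60,90,120,150,180]):
  try: r=ctrl.solve_ik([.49,.35,.28],q_down(yaw)); print(round(np.degrees(yaw)),None if r is None else np.round(r,2))
  except Exception as ex: print(ex)
E
```

```text
cam in tool [-0.069   0.0003 -0.0813] [0.949 0.    0.317]
[[-0.    0.23  0.97]
 [-0.    0.97 -0.23]
 [-1.   -0.   -0.  ]]
[ 1.119  0.313  1.498  0.     1.331 -0.223]
-150 None
-120 [ 0.43  0.5   1.29 -0.    1.35  2.52]
-90 [ 0.43  0.5   1.29 -0.    1.35  2.  ]
-60 [ 0.43  0.5   1.29 -0.    1.35  1.47]
-30 [ 0.43  0.5   1.29 -0.    1.35  0.95]
0 [ 0.43  0.5   1.29 -0.    1.35  0.43]
30 [ 0.43  0.5   1.29 -0.    1.35 -0.1 ]
60 [ 0.43  0.5   1.29 -0.    1.35 -0.62]
90 [ 0.43  0.5   1.29 -0.    1.35 -1.14]
120 [ 0.43  0.5   1.29 -0.    1.35 -1.67]
150 [ 0.43  0.5   1.29 -0.    1.35 -2.19]
180 [ 0.43  0.5   1.29 -0.    1.35 -2.72]
```

```bash
python3 - <<'E'
from h import *
ctrl.move_pose([.497,.336,.26],q_down(np.radians(-49)))
p=cams.camera_params("wrist");im=cams.camera("wrist");cv2.imwrite("pics/c.png",im);np.save("c.npy",p,allow_pickle=True)
print(ctrl.read_t())
E
```

```text
1.75
```

View pics/c.png

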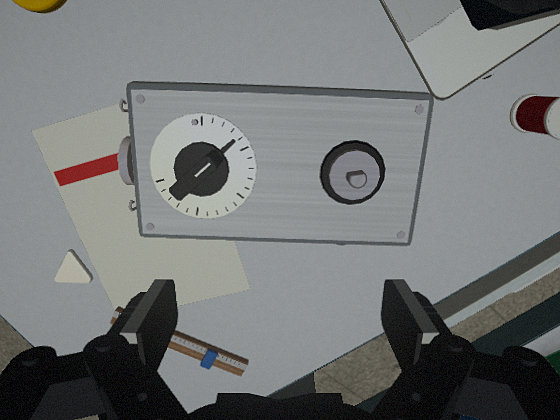

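```bash
python3 - <<'E'
from h import *
im=cv2.imread("pics/c.png");crop(im,140,105,265,225,5,"c1.png");crop(im,310,130,395,215,7,"c2.png")
E
```

```text
(no output)
```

View pics/c1.png

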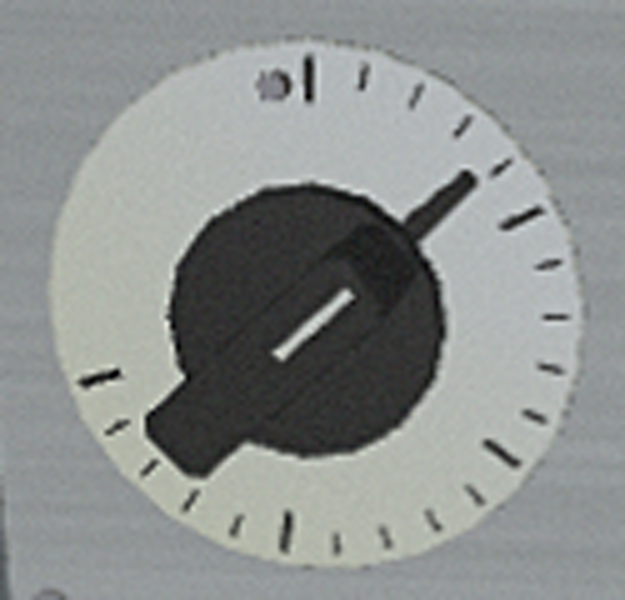

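View pics/c2.png

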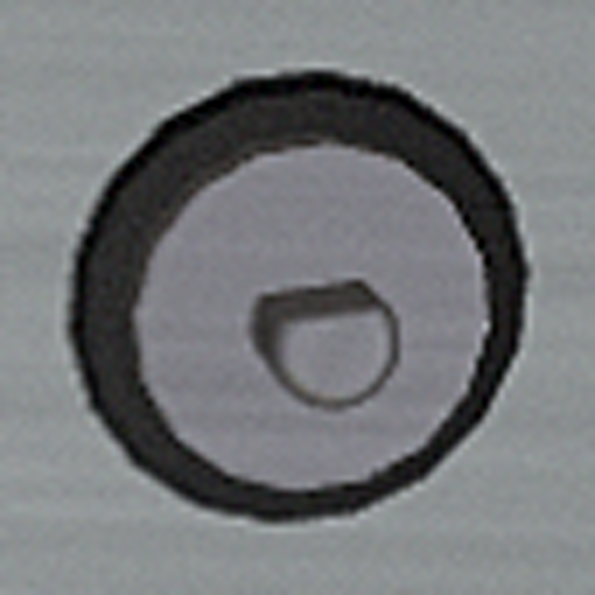

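The dial centre is at about (203,166), the pointer tip at (234,141) and the zero tick at (201.6,120.6), so the knob is about 0.9 rad from zero. The shaft top is centred at (358,179), with its flat facing up in the image.

```bash
python3 - <<'E'
from h import *
p=np.load("c.npy",allow_pickle=True).item()
a=lambda u,v,z:atz(p,(140+u/5,105+v/5),z)
im=cv2.imread("pics/c.png")
c=a(315,305,.046)
print("dial c",c.round(4),"left/right/top/bot mid",((a(52,300,.046)+a(580,310,.046))/2).round(4),((a(310,40,.046)+a(320,570,.046))/2).round(4))
print("dial diam",np.linalg.norm(a(52,300,.046)-a(580,310,.046)))
d=lambda A,B:np.degrees(np.arctan2(*(B-A)[1::-1]))
print("pointer dir",d(c,a(472,180,.050)),"zero",d(c,a(308,78,.046)))
print("bar line",d(a(278,357,.083),a(352,293,.083)),"mid",a(315,325,.083).round(4))
for z in(.055,):print("disc c",((a(170,320,z)+a(445,320,z))/2).round(4),((a(310,184,z)+a(310,457,z))/2).round(4),np.linalg.norm(a(170,320,z)-a(445,320,z)))
b=lambda u,v,z:atz(p,(310+u/7,130+v/7),z)
for z in(.066,.07,.074):print("tip",z,b(335,345,z).round(4),"flatdir",d(b(278,322,z),b(385,312,z))+90, "collar",((b(137,320,z-.013)+b(489,315,z-.013))/2).round(4),((b(315,143,z-.013)+b(315,488,z-.013))/2).round(4),np.linalg.norm(b(137,320,z-.013)-b(489,315,z-.013)))
# counter edges
e=lambda u,v:atz(p,(u,v),.045)
print("counter edges",d(e(128,83),e(432,95)),d(e(142,236),e(410,243)),d(e(142,236),e(128,83)),np.linalg.norm(e(128,83)-e(432,95)))
E
```

```text
dial c [0.4753 0.3984 0.046 ] left/right/top/bot mid [0.4753 0.3984 0.046 ] [0.4737 0.3973 0.046 ]
dial diam 0.08451817402969898
pointer dir -11.338226110182283 zero 39.2504067243333
bar line -9.339454026728529 mid [0.4838 0.3956 0.083 ]
disc c [0.4752 0.3976 0.055 ] [0.475  0.3969 0.055 ] 0.042748772206369204
tip 0.066 [0.5493 0.3043 0.066 ] flatdir 46.672454999050444 collar [0.5495 0.3041 0.053 ] [0.5495 0.3038 0.053 ] 0.03954768858170575
tip 0.07 [0.5494 0.3056 0.07  ] flatdir 46.67245499905044 collar [0.5496 0.3053 0.057 ] [0.5496 0.305  0.057 ] 0.03897483215154473
tip 0.074 [0.5495 0.3069 0.074 ] flatdir 46.67245499905044 collar [0.5497 0.3066 0.061 ] [0.5497 0.3063 0.061 ] 0.03840197572138367
counter edges -51.08524932377562 -50.5461850014628 39.42717068459464 0.23032955872905259
```

```bash
python3 - <<'E'
from h import *
x,y=.475,.397
q=q_down(np.radians(-100.5))
ctrl.move_pose([x,y,.20],q)
print(ctrl.servo_line([x,y,.134],vel=.08,until_force=8), ctrl.read_eef_pos(), ctrl.read_wrist_force())
jaws.grab(); print("w",ctrl.read_gripper_width(),ctrl.read_wrist_force().round(2) if hasattr(ctrl.read_wrist_force(),'round') else ctrl.read_wrist_force(), ctrl.read_moment(),ctrl.read_t())
im=cams.camera("wrist");cv2.imwrite("pics/d.png",im)
E
```

```text
False [0.47525167 0.3971326  0.13455848] [0.11583926 0.63550405 0.00610226]
w 0.010572747379987889 [-0.01  0.8   1.5 ] [ 0.16932264 -0.01295883  0.07271487] 4.3417
```

View pics/d.png

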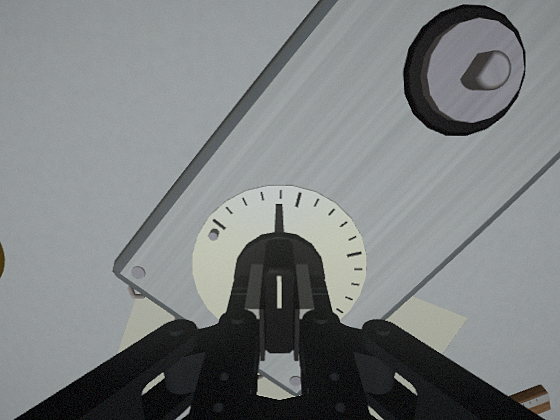

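The bar is centred between the fingers, with the pointer at (280,210) and the zero tick at (220,225). Next I'll rotate it anticlockwise.

```bash
python3 - <<'E'
from h import *
j=np.array(ctrl.read_joints());q0=j[5]
pos=ctrl.read_eef_pos()
steps=list(range(10,46,7))+list(range(48,58,2))
for s in steps:
    jj=j.copy(); jj[5]=q0-np.radians(s); ctrl.goto_joints(jj)
    m=np.array(ctrl.read_moment()); print(s,m.round(2),np.array(ctrl.read_wrist_force()).round(1),round(ctrl.read_gripper_width(),4))
    if abs(m[2])>0.6: break
ctrl.hold(.2);print(ctrl.read_moment(),ctrl.read_t())
im=cams.camera("wrist");cv2.imwrite("pics/e.png",im)
E
```

```text
10 [0.51 0.   0.03] [0.2 4.  0.6] 0.011
17 [ 0.9  -0.09 -0.  ] [ 0.3  5.7 -0.8] 0.0107
24 [ 1.04 -0.06  0.03] [ 0.3  7.3 -0.2] 0.0105
31 [ 1.27 -0.04  0.05] [ 0.2  7.2 -0.1] 0.0107
38 [ 1.44 -0.    0.01] [ 0.1  7.9 -1.1] 0.0108
45 [1.59 0.13 0.02] [-0.2 10.  -0.6] 0.0108
48 [1.62 0.09 0.04] [-0.4  9.4 -0.2] 0.0106
50 [ 1.69  0.11 -0.18] [-0.7 10.8 -1.2] 0.0104
52 [ 1.66  0.22 -0.94] [-1.2  9.7 -0.8] 0.0104
[ 1.61396269  0.18801693 -0.93585479] 6.8833
```

View pics/e.png

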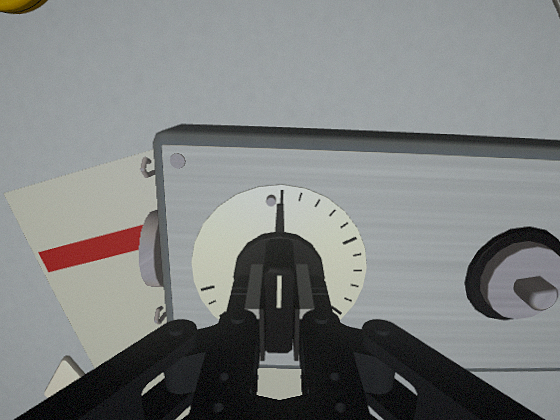

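Moment z jumped to -0.94 N m at the zero stop, and the pointer is at the zero tick (282,192). Next I'll release and measure the shaft from two opposite yaws.

```bash
python3 - <<'E'
from h import *
j=np.array(ctrl.read_joints()); jj=j.copy(); jj[5]+=np.radians(1.5); ctrl.goto_joints(jj)  # unload stop
jaws.open_jaws()
p0=ctrl.read_eef_pos(); ctrl.servo_line([p0[0],p0[1],.2],vel=.15)
for k,yaw in enumerate([-43,137]):
    ctrl.move_pose([.5495,.305,.2],q_down(np.radians(yaw))); ctrl.hold(.2)
    p=cams.camera_params("wrist"); im=cams.camera("wrist"); cv2.imwrite(f"pics/f{k}.png",im); np.save(f"f{k}.npy",p,allow_pickle=True)
    u,v=proj(p,[[.5495,.305,.068]])[0].astype(int);print(u,v,np.array(ctrl.read_eef_pos()).round(4))
    crop(im,u-60,v-50,u+60,v+50,6,f"f{k}c.png")
print(ctrl.read_t())
E
```

```text
280 234 [0.5488 0.3059 0.1998]
279 232 [0.5495 0.305  0.2   ]
12.1833
```

View pics/f0.png

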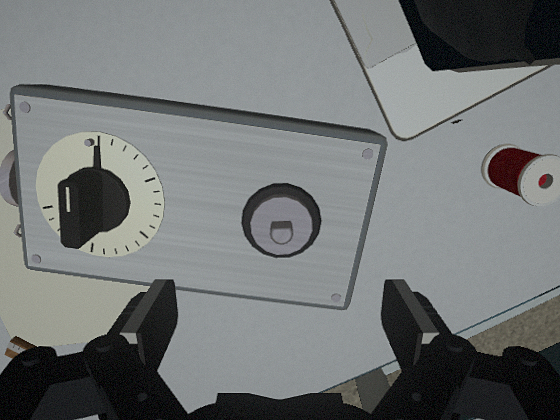

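View pics/f0c.png

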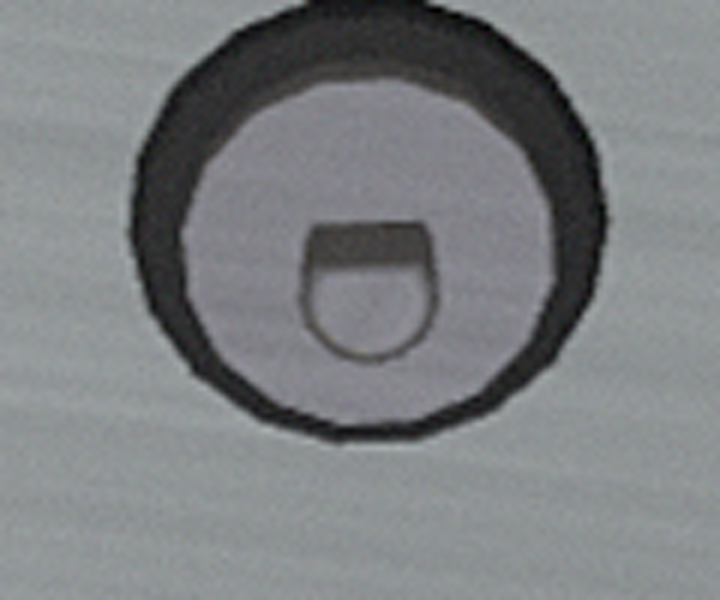

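View pics/f1c.png

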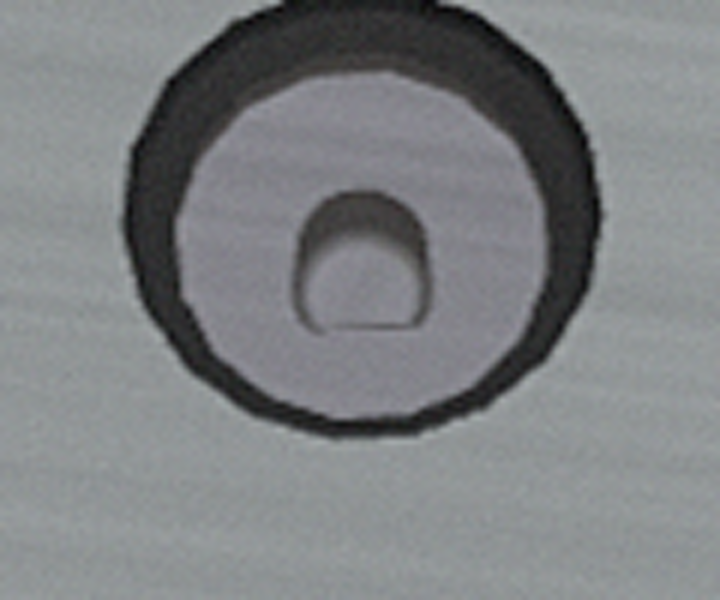

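The knob's pointer is at zero (97,140). In both crops the collar disc and shaft are clear and the flat is horizontal to within about 1°.

```bash
python3 - <<'E'
from h import *
from scipy.optimize import least_squares
P=[np.load(f"f{k}.npy",allow_pickle=True).item() for k in(0,1)]
off=[(220,184),(219,182)]
obs=[(183,553,77,424),(176,548,70,418)]
obs=[(o[0]+e[0]/6,o[0]+e[1]/6,o[1]+e[2]/6,o[1]+e[3]/6) for o,e in zip(off,obs)]
t=np.linspace(0,2*np.pi,240)
def ext(p,c,r):
    uv=proj(p,np.c_[c[0]+r*np.cos(t),c[1]+r*np.sin(t),0*t+c[2]]);return [uv[:,0].min(),uv[:,0].max(),uv[:,1].min(),uv[:,1].max()]
for ks in([0],[1],[0,1]):
    s=least_squares(lambda c:np.concatenate([np.subtract(ext(P[k],c,.02),obs[k]) for k in ks]),[.55,.305,.056],x_scale=.001,diff_step=1e-4)
    print(ks,s.x.round(4),s.fun.round(2))
z=s.x[2]+.013
b=lambda k,u,v,z:atz(P[k],(off[k][0]+u/6,off[k][1]+v/6),z)
d=lambda A,B:np.degrees(np.arctan2(*(B-A)[1::-1]))
print("flat0 top",d(b(0,312,270,z),b(0,425,265,z))+90,"base",d(b(0,312,229,z-.013),b(0,425,222,z-.013))+90)
print("flat1",d(b(1,325,328,z),b(1,415,327,z))-90)
E
```

```text
[0] [0.5484 0.3033 0.0502] [-0.05  0.05  0.05 -0.06]
[1] [0.55   0.3057 0.0506] [ 0.02 -0.02 -0.02  0.03]
[0, 1] [0.5492 0.3046 0.0539] [-0.91  0.27 -0.66  0.24 -0.78  0.14 -0.69  0.27]
flat0 top 49.7650416532403 base 50.8250521082468
flat1 47.65563927597569
```

```bash
python3 - <<'E'
from h import *
im=cv2.imread("pics/f0.png");crop(im,265,215,300,250,16,"g0.png")
im=cv2.imread("pics/f1.png");crop(im,262,208,297,243,16,"g1.png")
E
```

```text
(no output)
```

View pics/g0.png

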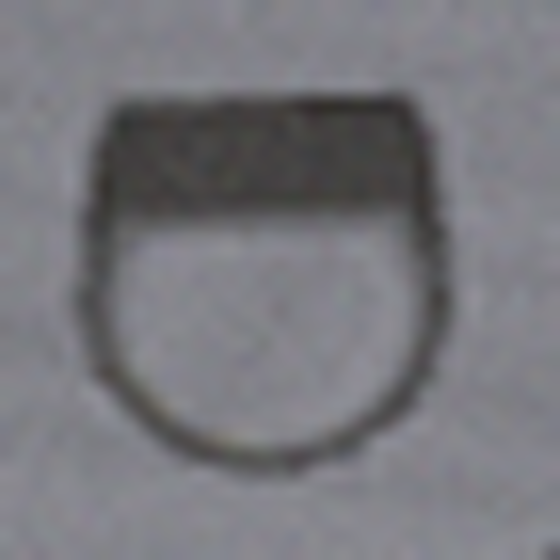

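View pics/g1.png

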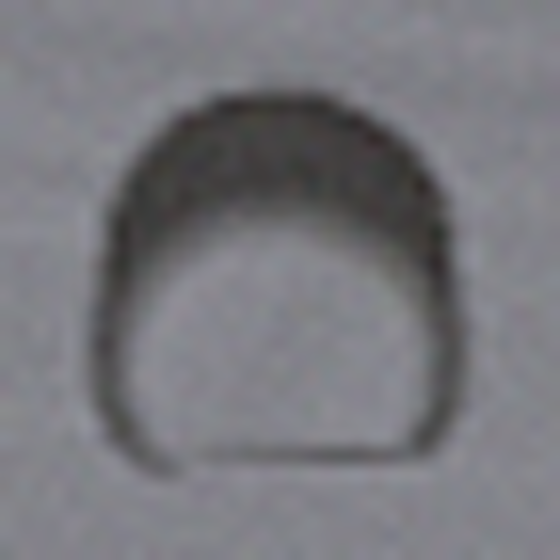

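The edges slope by about 1–3°, so the flat faces about 48.9°. Before going over to the knob I'll check how close the right sewing machine's head is.

```bash
python3 - <<'E'
from h import *
s=cams.camera_params("scene");t=cams.camera_params("top")
for z in(.1,.2,.3): print(z,"top head front",atz(t,(362,150),z).round(3),atz(t,(380,159),z).round(3),"scene front-bot",atz(s,(405,217),z).round(3),atz(s,(386,205),z).round(3),atz(s,(390,160),z).round(3))
b=lambda u,v,z:atz(t,(300+u/5,150+v/5),z); c=lambda u,v,z:atz(s,(320+u/5,190+v/5),z)
print("knob base top",b(353,210,.02).round(3),"scene",c(317,345,.015).round(3),"nose", b(363,178,.035).round(3),b(353,208,.052).round(3))
for yaw in (80,90,100):
    r=ctrl.solve_ik([.572,-.351,.22],q_down(np.radians(yaw)));print(r)
im=cv2.imread("pics/a_scene.png");crop(im,340,60,520,260,3,"k.png")
E
```

```text
0.1 top head front [ 0.696 -0.313  0.1  ] [ 0.666 -0.367  0.1  ] scene front-bot [ 0.665 -0.364  0.1  ] [ 0.682 -0.304  0.1  ] [ 0.861 -0.251  0.1  ]
0.2 top head front [ 0.675 -0.295  0.2  ] [ 0.648 -0.345  0.2  ] scene front-bot [ 0.573 -0.374  0.2  ] [ 0.588 -0.321  0.2  ] [ 0.748 -0.273  0.2  ]
0.3 top head front [ 0.655 -0.276  0.3  ] [ 0.63  -0.323  0.3  ] scene front-bot [ 0.48  -0.384  0.3  ] [ 0.493 -0.337  0.3  ] [ 0.634 -0.295  0.3  ]
knob base top [ 0.575 -0.35   0.02 ] scene [ 0.571 -0.353  0.015] nose [ 0.593 -0.355  0.035] [ 0.572 -0.344  0.052]
[-7.24560956e-01  7.04704766e-01  1.10764781e+00 -4.44089210e-16
  1.32924008e+00 -2.12082436e+00]
[-7.24560956e-01  7.04704766e-01  1.10764781e+00 -4.44089210e-16
  1.32924008e+00 -2.29535728e+00]
[-7.24560956e-01  7.04704766e-01  1.10764781e+00 -4.44089210e-16
  1.32924008e+00 -2.46989021e+00]
```

View pics/k.png

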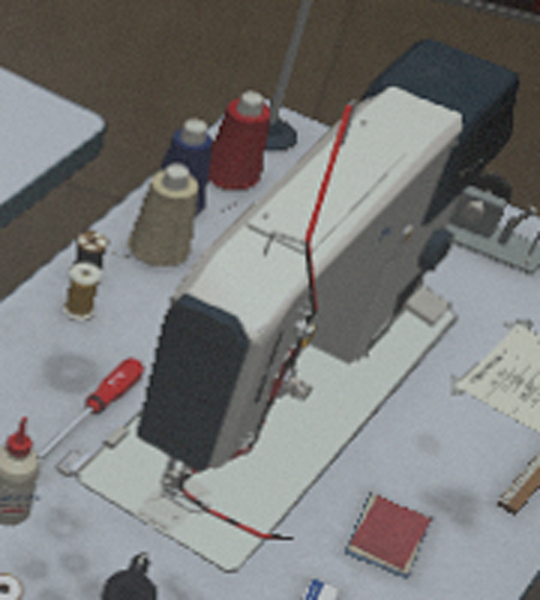

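```bash
python3 - <<'E'
from h import *
p0=ctrl.read_eef_pos();ctrl.servo_line([p0[0],p0[1],.3],vel=.25)
ctrl.move_pose([.54,-.34,.27],q_down(np.radians(80)));ctrl.hold(.2)
p=cams.camera_params("wrist"); im=cams.camera("wrist"); cv2.imwrite("pics/m.png",im); np.save("m.npy",p,allow_pickle=True)
print(np.array(ctrl.read_eef_pos()).round(4),ctrl.read_t(),proj(p,[[.573,-.351,.03]]))
E
```

```text
[ 0.5402 -0.3396  0.2701] 15.2833 [[272.49743112 222.80627508]]
```

View pics/m.png

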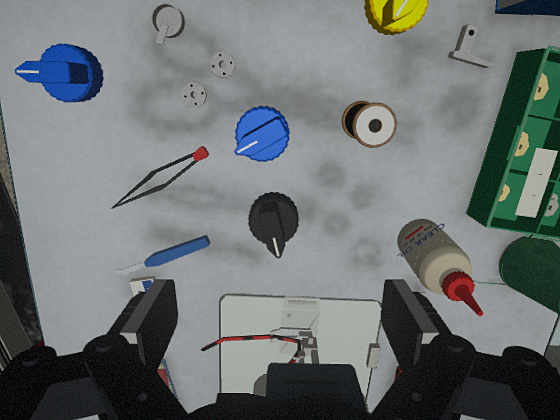

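The black knob is at (273,220) with its nose at (277,257). The dark spool is at (370,123), the bottle at (440,265) and the machine head at the bottom (315,390).

```bash
python3 - <<'E'
from h import *
im=cv2.imread("pics/m.png");crop(im,235,180,315,265,8,"m1.png")
im=np.clip(im.astype(float)*2.5,0,255).astype(np.uint8);crop(im,235,180,315,265,7,"m2.png")
E
```

```text
(no output)
```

View pics/m2.png

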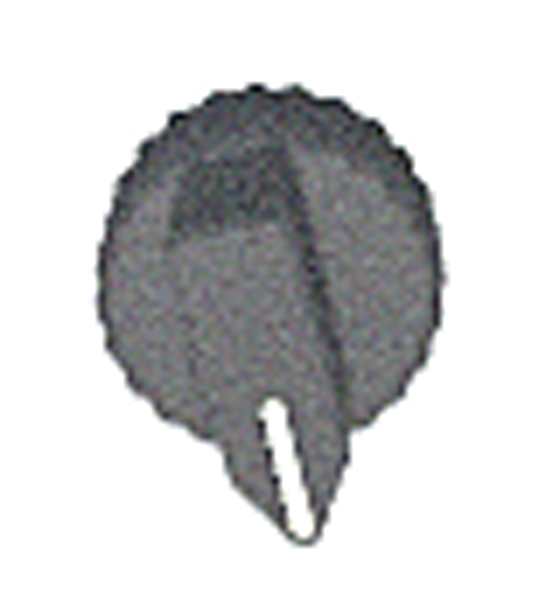

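```bash
python3 - <<'E'
from h import *
p=np.load("m.npy",allow_pickle=True).item()
b=lambda u,v,z:atz(p,(235+u/7,180+v/7),z)
d=lambda A,B:np.degrees(np.arctan2(*(B-A)[1::-1]))
print("line dir",d(b(270,407,.052),b(305,530,.052)))
A,B=b(238,226,.052),b(304,540,.052);print("rear-nose",d(A,B),np.linalg.norm(B-A),(A+(B-A)*21.5/45).round(4))
print("right flank", d(b(295,170,.035),b(345,380,.045)))
print("skirt",((b(98,280,.02)+b(445,270,.02))/2).round(4),np.linalg.norm(b(98,280,.02)-b(445,270,.02)))
print("nose - 23.5",B, )
for psi in(-25,-22,-20,-18): 
  x=np.array([np.cos(np.radians(psi)),np.sin(np.radians(psi)),0])
  t=np.linspace(0,2*np.pi,200)
  c=np.array([.5735,-.351,0]); uv=proj(p,np.r_[[c+x*.0235+[0,0,.052]],[c+x*.0235+[0,0,.023]]]);print(psi,((uv-[235,180])*7).round(0).tolist())
for z in(.002,.02):
  uv=(proj(p,np.c_[c[0]+.024*np.cos(t),c[1]+.024*np.sin(t),0*t+z])-[235,180])*7; print(z,uv.min(0),uv.max(0))
E
```

```text
line dir 4.467689272097563
rear-nose 0.772333437262471 0.04231802337322104 [ 0.5754 -0.3501  0.052 ]
right flank 4.4076422883010276
skirt [ 0.5734 -0.35    0.02  ] 0.046618166163004654
nose - 23.5 [ 0.59750087 -0.34980068  0.052     ]
-25 [[213.0, 535.0], [220.0, 441.0]]
-22 [[222.0, 537.0], [229.0, 443.0]]
-20 [[229.0, 538.0], [235.0, 444.0]]
-18 [[235.0, 539.0], [241.0, 445.0]]
0.002 [96.24653588 68.92119511] [436.62743111 390.84938559]
0.02 [ 85.65631656 105.08958928] [443.14434519 441.22776531]
```

```bash
python3 - <<'E'
from h import *
from scipy.optimize import least_squares
P=[np.load(f"f{k}.npy",allow_pickle=True).item() for k in(0,1)]
off=[(220,184),(219,182)]
obs=[(183,553,77,424),(176,548,70,418)]
obs=[(o[0]+e[0]/6,o[0]+e[1]/6,o[1]+e[2]/6,o[1]+e[3]/6) for o,e in zip(off,obs)]
t=np.linspace(0,2*np.pi,240)
def ext(p,c,r):
    uv=proj(p,np.c_[c[0]+r*np.cos(t),c[1]+r*np.sin(t),0*t+c[2]]);return [uv[:,0].min(),uv[:,0].max(),uv[:,1].min(),uv[:,1].max()]
s=least_squares(lambda c:np.concatenate([np.subtract(ext(P[k],c[:3],c[3]),obs[k]) for k in (0,1)]),[.55,.305,.056,.02],x_scale=.001,diff_step=1e-4)
print(s.x.round(4),s.fun.round(2))
# grasp
x,y=.5745-.002,-.350
ctrl.move_pose([x,y,.2],q_down(np.radians(94.2)))
print(ctrl.servo_line([x,y,.100],vel=.08,until_force=6),ctrl.read_eef_pos(),ctrl.read_t())
im=cams.camera("wrist"); cv2.imwrite("pics/n.png",im)
E
```

```text
[0.5492 0.3046 0.0543 0.0196] [-0.4  -0.24  0.03 -0.03 -0.26 -0.37  0.   -0.  ]
False [ 0.57267689 -0.35014417  0.10057962] 17.0917
```

View pics/n.png

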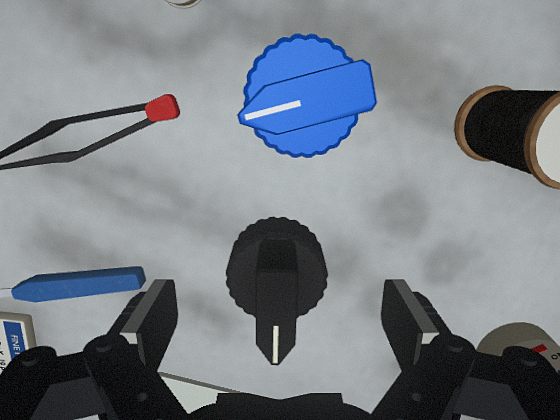

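The knob is centred between the jaws, with its nose straight down the image (276,362), aligned. Next I'll grab and lift it.

```bash
python3 - <<'E'
from h import *
jaws.grab(); print("w",ctrl.read_gripper_width(),ctrl.read_wrist_force(),ctrl.read_eef_pos())
p=cams.camera_params("wrist");im=cams.camera("wrist"); cv2.imwrite("pics/o0.png",im);np.save("o0.npy",p,allow_pickle=True)
ctrl.servo_line([.5725,-.35,.17],vel=.12)
ctrl.servo_line([.53,-.33,.25],vel=.2)
p=cams.camera_params("wrist");im=cams.camera("wrist"); cv2.imwrite("pics/o1.png",im);np.save("o1.npy",p,allow_pickle=True)
print("w",ctrl.read_gripper_width(),ctrl.read_wrist_force(),ctrl.read_eef_pos(),ctrl.read_t())
for k in(0,1):
  im=cv2.imread(f"pics/o{k}.png");im=np.clip(im.astype(float)*2.,0,255).astype(np.uint8);crop(im,200,190,350,400,2.8,f"o{k}c.png")
a=[cv2.imread(f"pics/o{k}c.png") for k in(0,1)];cv2.imwrite("pics/oc.png",np.hstack([x[:588,:398] for x in a]))
E
```

```text
w 0.014849933577311491 [1.37656974 0.35957495 2.07424057] [ 0.57261451 -0.35001644  0.10015833]
w 0.014590694581904073 [ 0.34661212 -0.37720929 -0.46619459] [ 0.53001657 -0.32990936  0.24806607] 19.2333
```

View pics/oc.png

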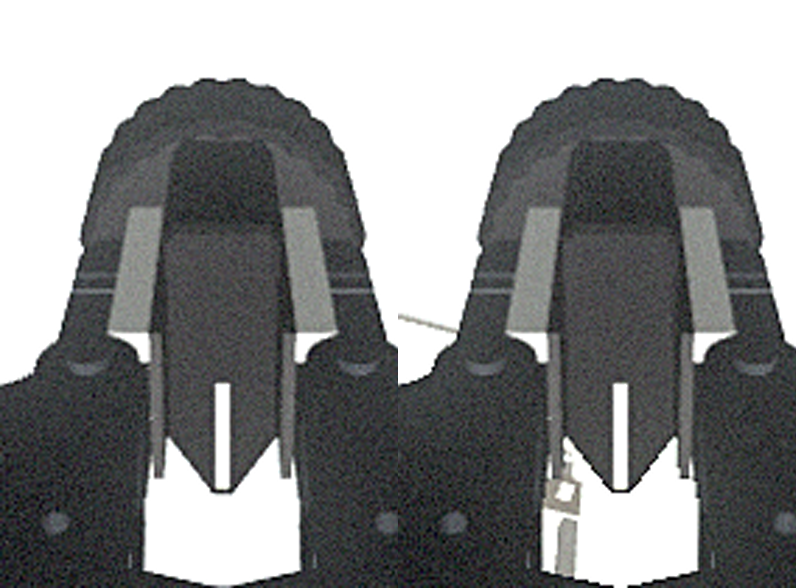

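```bash
python3 - <<'E'
from h import *
p=np.load("o0.npy",allow_pickle=True).item()
g=lambda u,v,z:atz(p,(200+u/2.8,190+v/2.8),z)
e=np.array([.57261,-.35002,.1002]);M=R.from_quat(np.roll(q_down(np.radians(94.2)),-1)).as_matrix()
f=lambda P:(M.T@(P-e)*1000).round(1)
print("nose",f(g(221,491,.052)),"rear top",f(g(221,232,.052)),"rear bottom",f(g(221,139,.023)),"skirt rear top? ",f(g(221,78,.0)),f(g(221,78,.023)))
print(proj(p,[e+[.0255,0,-.0482]]))
E
```

```text
nose [48.2  0.1 24.1] rear top [ 48.2   0.1 -18. ] rear bottom [ 77.2   0.1 -18.7] skirt rear top?  [ 1.002e+02  1.000e-01 -2.060e+01] [ 77.2   0.1 -28.9]
[[274.04939366 367.89691362]]
```

The knob is held square in the fingers, its axis about 1.5 mm nose-ward of the TCP. Next I'll carry it over and press in with guarded steps.

```bash
python3 - <<'E'
from h import *
psi=np.radians(48.9); xd=np.array([np.cos(psi),np.sin(psi)])
c=np.array([.5492,.3046])-.0015*xd; q=q_down(psi+np.pi/2)
ctrl.servo_line([.53,-.33,.29],vel=.2)
ctrl.move_pose([c[0],c[1],.27],q)
ctrl.servo_line([c[0],c[1],.18],vel=.12); ctrl.hold(.2)
print(ctrl.read_eef_pos(),ctrl.read_wrist_force(),ctrl.read_gripper_width())
im=cams.camera("wrist");cv2.imwrite("pics/q0.png",im); im=cams.camera("scene");crop(im,100,110,260,220,5,"q1.png")
print(ctrl.servo_line([c[0],c[1],.150],vel=.02,until_force=5),ctrl.read_eef_pos(),ctrl.read_wrist_force(),ctrl.read_moment(),ctrl.read_t())
im=cams.camera("wrist");cv2.imwrite("pics/q2.png",im)
E
```

```text
[0.54841453 0.30353225 0.18071653] [ 0.24849067 -0.33794766 -0.83821734] 0.014559354036023348
True [0.5481782  0.3034374  0.15326072] [-0.44076569  0.25301644  3.29138172] [-0.01939735  0.01535575  0.04671845] 24.2583
```

View pics/q2.png

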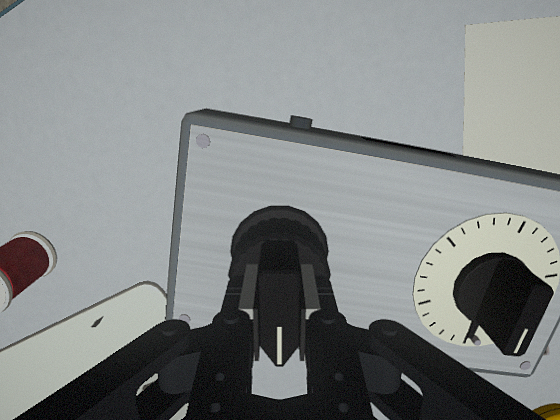

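View pics/q1.png

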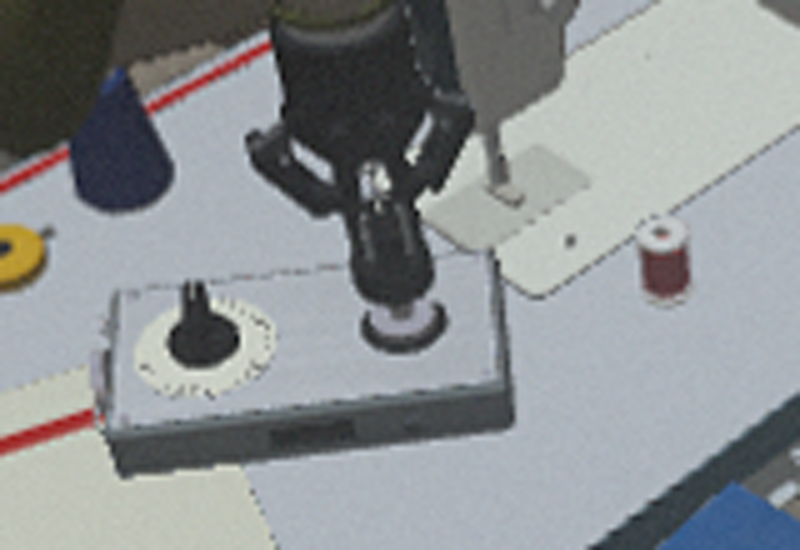

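Force only rose at TCP z = 0.153, 14 mm below the shaft tip height, so the knob is on the shaft and at the collar. Next I'll press it down to the stop.

```bash
python3 - <<'E'
from h import *
e=ctrl.read_eef_pos()
z=e[2]
for i in range(14):
    z-=.001; ctrl.servo_line([e[0],e[1],z],vel=.01); a=ctrl.read_wrist_force(); print(round(z,4),round(ctrl.read_eef_pos()[2],4),np.round(a,1))
    if a[2]>20: break
ctrl.hold(.3);print(ctrl.read_wrist_force(),ctrl.read_moment(),ctrl.read_gripper_width(),ctrl.read_t())
im=cams.camera("wrist");cv2.imwrite("pics/r0.png",im); im=cams.camera("scene");crop(im,100,110,260,220,5,"r1.png")
E
```

```text
0.1523 0.1527 [-0.8 -1.3  4.9]
0.1513 0.1518 [-1.4 -0.3  5.1]
0.1503 0.1509 [-2.   0.   6.5]
0.1493 0.1501 [-1.8 -1.5  8.1]
0.1483 0.15 [-5.1 -1.4 14.3]
0.1473 0.15 [-7.1 -3.9 21.9]
[-7.76994016 -3.61734562 20.9400769 ] [-0.59777363  1.41164928  0.00215464] 0.014542466179737182 26.1083
```

View pics/r0.png

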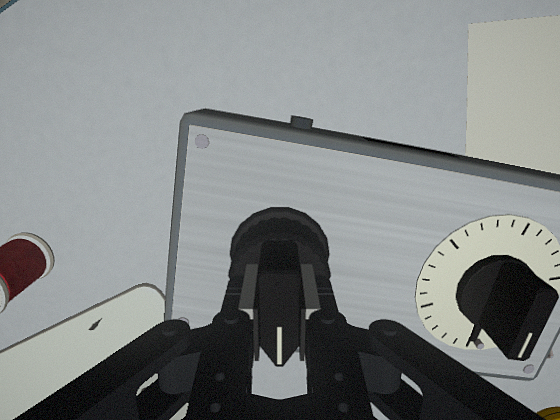

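View pics/r1.png

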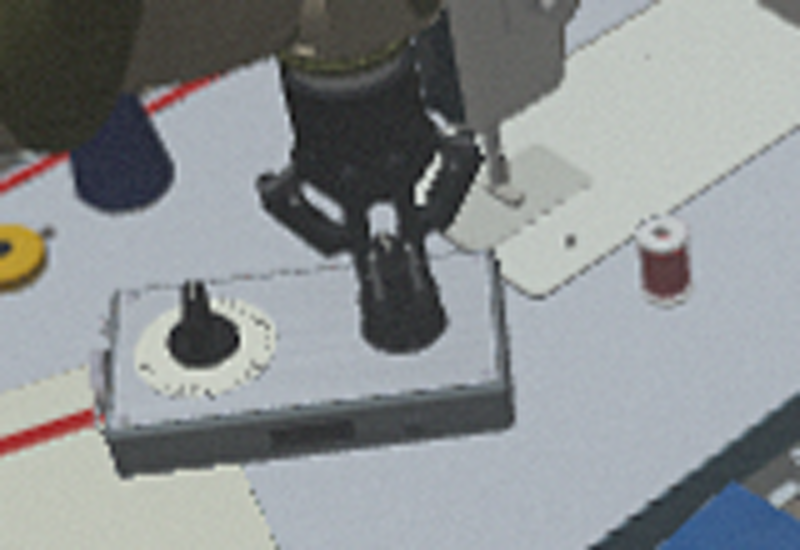

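The knob is seated: z stopped at 0.150 (0.1495 predicted) and force climbed past 9 N to 21 N. I'll check the reset pointer closely before handing in.

```bash
python3 - <<'E'
from h import *
im=cv2.imread("pics/r0.png");im=np.clip(im.astype(float)*1.3,0,255).astype(np.uint8);crop(im,410,205,560,385,3.3,"r2.png")
E
```

```text
(no output)
```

View pics/r2.png

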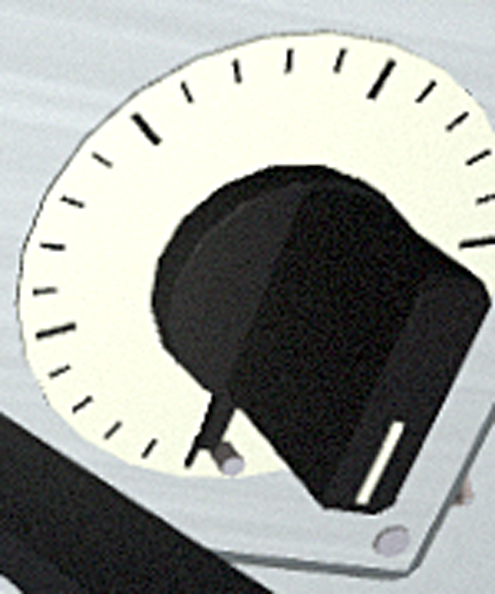

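```bash
python3 - <<'E'
from h import *
im=cv2.imread("pics/f0.png");crop(im,30,125,170,260,4.2,"s.png")
E
```

```text
(no output)
```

View pics/s.png

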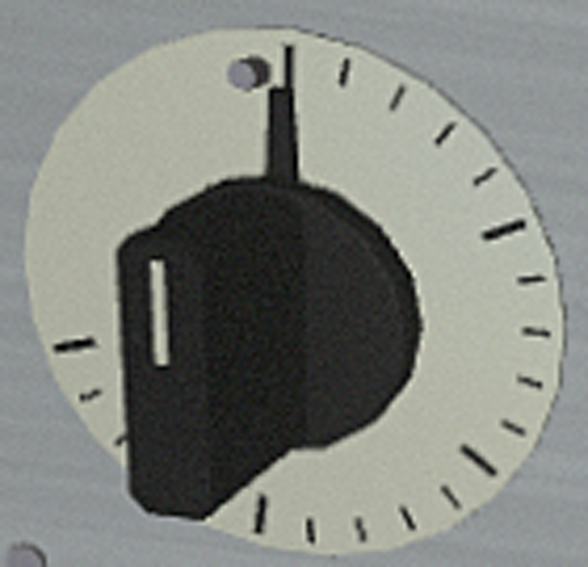

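The pointer (285,90) sits against the stop pin and on the zero tick (289,65), and the small offset is parallax. Handing in.

```bash
python3 - <<'E'
from h import *
print(ctrl.read_wrist_force(),ctrl.read_gripper_width(),ctrl.read_eef_pos()); job.hand_in(); print(ctrl.read_t())
E
```

```text
[-7.63341767 -3.8833115  20.56644803] 0.014774833850686576 [0.54834388 0.30353262 0.14995898]
the job is handed in; nothing more can be done
the job is handed in; nothing more can be done
```

The job is handed in, at about 26 s on the robot's clock. The counter is at zero and the setting knob is on the D-shaft, still gripped and pressed down.

- **Reset knob:** I turned it about 50° anticlockwise until the stop showed as a 0.94 N m moment. I then eased off 1.5° to unload the stop before releasing. The pictures taken after release and at the end show the pointer on the zero tick, against the stop pin.
- **Setting knob:** I gripped it, turned it so the nose faces the flat (about 49°) and pushed it straight down. Force first rose about 14 mm below the shaft tip, with no jam. It then went down to a firm stop at TCP z = 0.150 m, where I predicted 0.1495 m. The last reading before hand-in was 20.6 N down with the grip unchanged (14.8 mm finger opening). There is also a side force of about 8.5 N.
- **Bystanders:** The last pictures show the red spool standing in place. I did not re-photograph the dark spool and oil bottle after lifting the knob, but no path came near them.

My measurements disagreed by 1–3 mm on where the knob's axis sat in the grip. I used 1.5 mm, and the fit onto the shaft was unaffected.

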